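# Lock the spindle on its flat

## Task

The upright spindle on the spindle stand must be locked: push its crank arm round until the flat milled on the spindle squarely faces the setscrew, and only then press the long arm of the hex key, which already sits in the setscrew, down until it comes to its stop and the screw is fully tight. Leave the spindle like that, let go of everything, and do not shift the loose things lying around the stand.

Things in the scene. Friction and masses are not known exactly. Their poses are not given: they have to be found in the camera images.
- stand: Spindle stand, fixed to the bench: grey base plate 130 x 100 x 12 mm (x -70 to +60) and block 60 x 56 mm, its top 80 mm above the bench. Origin: on the bench, on the upright spindle's axis. z up; the -x side carries the setscrew (screw_head), whose level axis runs along x through the spindle axis; the hex key's long arm is on the -y side.
- spindle (a joint): Angle of the spindle about the vertical, rad, growing counter-clockwise from above. At 0 and equally at 2 pi the flat squarely faces the setscrew and the crank arm points straight away from it (stand's +x). It starts between 0.7 and 5.58, turns both ways past these targets with light friction (about 3 N pushed 40 mm from the axis), and stays where it is left.
- crank_end (a point): Centre of the black ball (16 mm diameter) at the end of the spindle's crank arm, 55 mm from the spindle axis, 106 mm above the bench. The arm is a level steel rod of 9 mm diameter, fixed in the spindle on the side exactly opposite its flat; its underside is 101.5 mm above the bench and it sweeps clear above the block.
- flat_face (a point): Middle of the spindle's flat, 8 mm from the spindle axis, 93 mm above the bench, exactly opposite the crank arm. The spindle is a steel bar 30 mm in diameter standing out of the block from 81 to 119.5 mm above the bench, with one flat milled along it (7 mm deep, so it looks D-shaped from above).
- screw_head (a point): Outer end of the setscrew, on its horizontal axis, 52 mm from the spindle axis and 60 mm above the bench, on the stand's -x side.
- key (a joint): How far the hex key has turned the setscrew, rad, growing as its long arm goes down (clockwise facing the screw head, tightening). At 0 the arm points 50 degrees above level, to the stand's -y side; at 0.873 it is level, at its hard stop: tight. Starts between 0 and 0.3. Needs 3 to 4 N pressed at 70 mm from the screw axis, and stays where it is left.
- key_press (a point): Point on the centre line of the black hex key's long arm, 70 mm along it from the screw axis, good to press down on. The key is a bar about 6 mm thick; its short leg sits in the setscrew, its long arm is about 90 mm long and swings in an upright plane about 26 mm outside the screw head (77 mm from the spindle axis).
- tin: Flat round blue-lidded grease tin, 70 mm diameter, 31 mm high, origin under its centre. A bystander: leave it.
- caliper: Steel vernier caliper lying flat, 225 mm long, 66 mm wide over its jaws, 10 mm thick, origin under its middle. A bystander: leave it.
- block: Ground steel setting block 30 x 35 x 28 mm, origin under its centre. A bystander: leave it.
- loose_ring: Plated ring with a small lug, 62 x 73 x 9 mm, lying flat, origin under its middle. A bystander: leave it.
- marker: White and green marker pen 135 mm long, 16 mm thick, lying down, origin under its middle. A bystander: leave it.

How it is judged (in metres and radians):
On the way, in this order (a step that is already met when the one before it is completed fails the run):
1. the spindle's flat squarely faces the setscrew (crank end within 6.5 mm, about 7 degrees, of the line straight away from the screw), the key not yet tightened (x of crank_end in the frame of stand above 0 m and y of crank_end in the frame of stand between -0.0065 and 0.0065 m and value of joint key below 0.5 rad), for 0.3 s.
2. the key is pressed down to its stop (within 0.07 rad) with the flat still facing the screw (x of crank_end in the frame of stand above 0 m and y of crank_end in the frame of stand between -0.0065 and 0.0065 m and value of joint key above 0.803 rad), for 0.2 s.
At the end, for the whole second after the job is handed in: The spindle is at rest with its flat facing the setscrew within about 7 degrees (crank end within 6.5 mm of the line straight away from the screw), and the hex key is down at its stop, within 0.07 rad (4 degrees) of level (all of step 2 and velocity of joint spindle between -0.05 and 0.05 rad/s); the robot touches nothing.
It fails at once if the screw is tightened (key past 0.5 rad) while the flat is more than about 10 degrees off the setscrew (value of joint key above 0.5 rad and (x of crank_end in the frame of stand below 0 m or y of crank_end in the frame of stand above 0.0095 m or y of crank_end in the frame of stand below -0.0095 m)).
It fails at once if a loose thing is shifted by more than 20 mm (distance of any of tin, caliper, block, loose_ring, marker from where it was at the start of the episode above 0.02 m).
It also fails if it takes over 61 s, if anything falls off the work surface, if the arm or the gripper's body presses on something with over 40 N, if the wrist force passes 120 N, or if a joint passes its speed limit or range.

## Robot

A 7-joint arm with a two-finger parallel gripper is mounted at the origin on a cart in front of the work surface, level with it; the furniture and walls round the work are solid. World frame = base frame: x ahead of the robot, y to its left, z up, the work surface at z = 0. Lengths are in mm, angles in rad, forces in N, time in s.
With the tool pointing down it reaches from about 425 to 950 mm from the base axis. Payload 4.7 kg.
Tool frame: the origin (TCP) lies at the very end of the fingers, on their centre line; the grasp point (between the pads) lies grip_depth behind it (grip_depth is the distance from the TCP to the grasp point, in mm); z points along the fingers, y is the line along which they close (so a half turn about z gives the same grasp; the last joint's range is limited). The gripper opens to 87 mm and grips with 3 to 60 N. Pads are 19 mm wide; open, the fingers measure 117 mm over their backs; the gripper's body (75 mm by 190 mm) begins 51 mm behind the grasp point.
Start: joints at [1.207, 0.469, -0.049, 1.532, 0.024, 1.141, -0.082], TCP at [221.839, -637.524, 222.573] pointing down, gripper open.
Joint ranges: [-2.59, 2.59], [-0.33, 1.99], [-1.39, 1.29], [0.1, 2.45], [-1.04, 4.18], [0.21, 1.99], [-2.66, 2.66]. Speed limits (rad/s): [2.57, 2.57, 3.14, 3.14, 3.14, 3.14, 3.14].

## Interface

Orientations are given as a unit quaternion [w, x, y, z].
In Python, from plant import * gives the robot as it stands. The module is installed in compiled form; this text tells all that it offers. Calls block until the motion is done:
- move_ptp(position, orientation): joint-space move of the TCP to a pose.
- movel(position, orientation=None, speed=150): straight line of the TCP; orientation=None keeps the orientation; speed is the mean speed in mm/s.
- move_joints(angles): joint-space move.
- command_gripper(opening): finger opening in mm; the grip force is fixed at half the most; returns when the fingers have stopped.
- pause(seconds).
- solve_ik(position, orientation): joint angles nearest the present ones, or None.
- capture(name): name is "scene" or "top"; returns a dict with "color" (420x560x3 uint8, red, green, blue), "fov_y" (degrees; the focal length in pixels is half the picture's height over the tangent of half this angle, whatever the lens; pixels are square), "cx", "cy" (the principal point, pixels), "camera_from_world" (4x4, takes a point from world to camera coordinates). Camera axes: x right, y up, looking along -z (the intrinsics and any distortion apply to the point x, -y, -z); pixel columns grow to the right and rows downward; lengths in mm; the calibration is good to about 2 mm. A picture is of the moment at which its call begins. There is no depth.
A pose or a line that the arm cannot do raises PlanningError and nothing moves.
- job_done(): hands the job in; it is judged then, once.
Readings, each from a call of its own:
- current_t(): time.
- current_q(): joint angles.
- current_qvel(): joint speeds.
- current_joint_torque(): joint torques, N m.
- current_eef_pos(): TCP position.
- current_eef_rot(): TCP orientation.
- current_force(): force on the tool from outside, world axes, zero at the start.
- current_wrist_torque(): the same for the moment, N m.
- current_gripper_width(): finger opening in mm.
- current_finger_force(): force on a finger pad.
Only numpy, scipy, OpenCV 4.12 (cv2) and the standard library are available. Lean on these libraries where they do the work, as an engineer would, in place of code of your own. Each camera call takes 0.05 s, during which the arm holds its last target. There are 200 camera calls.

## Working session

There is one attempt and no reset: what is moved stays moved. The work goes in short steps, each a Python script; the robot and the scene stay as the last script left them, time stands still between calls to the robot, and variables do not carry over. Pictures are saved under pics/ and viewed, at most 10 in all, crops included, and the job is handed in when it is done.

```bash
mkdir -p pics; ls; python3 - <<'E'
from plant import *
import cv2,numpy as np,pickle
for n in ("scene","top"):
    c=capture(n); cv2.imwrite(f"pics/{n}0.png",cv2.resize(c["color"][:,:,::-1],(800,600),interpolation=cv2.INTER_CUBIC))
    pickle.dump(c,open(n+".pkl","wb"))
    print({k:c[k] for k in c if k!="color"})
print(current_t(),current_eef_rot(),current_gripper_width())
E
```

```text
pics
{'fov_y': 53.15983822343138, 'cx': 281.06783779485113, 'cy': 212.8687821761316, 'camera_from_world': array([[-6.14997593e-01, -7.88252772e-01, -2.08693022e-02,
         3.33515050e+02],
       [ 3.14404824e-01, -2.69399250e-01,  9.10260211e-01,
        -2.51294664e+02],
       [-7.23137309e-01,  5.53246429e-01,  4.13510364e-01,
        -6.20953575e+02],
       [ 0.00000000e+00,  0.00000000e+00,  0.00000000e+00,
         1.00000000e+00]])}
{'fov_y': 47.62590183058717, 'cx': 282.9383849888318, 'cy': 202.91278015941782, 'camera_from_world': array([[ 4.00519630e-03, -9.99733459e-01, -2.27369726e-02,
         5.46798983e+00],
       [ 9.94448000e-01,  1.59106456e-03,  1.05217129e-01,
        -5.38042198e+02],
       [-1.05152908e-01, -2.30321522e-02,  9.94189311e-01,
        -1.25917288e+03],
       [ 0.00000000e+00,  0.00000000e+00,  0.00000000e+00,
         1.00000000e+00]])}
0.1 [-8.46615055e-04  9.86022727e-01  1.66608615e-01 -1.83824000e-04] 86.94301878300993
```

View pics/scene0.png

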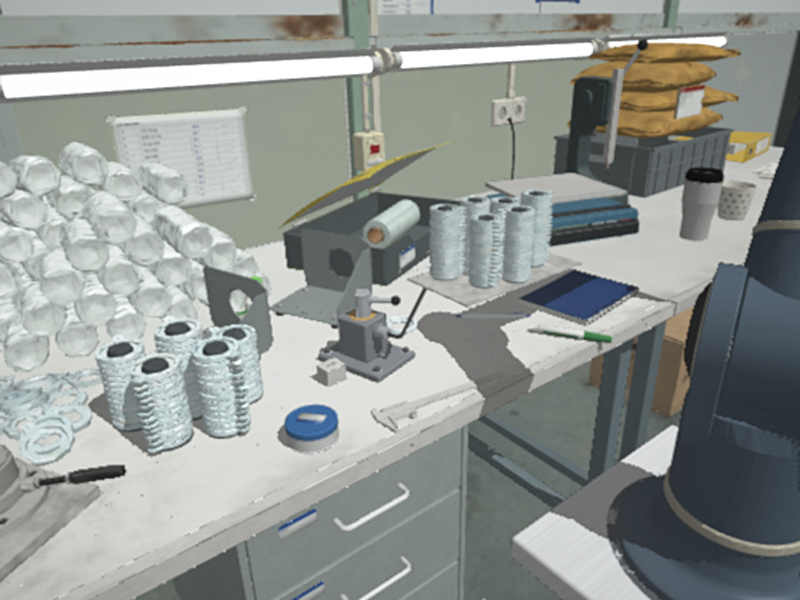

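View pics/top0.png

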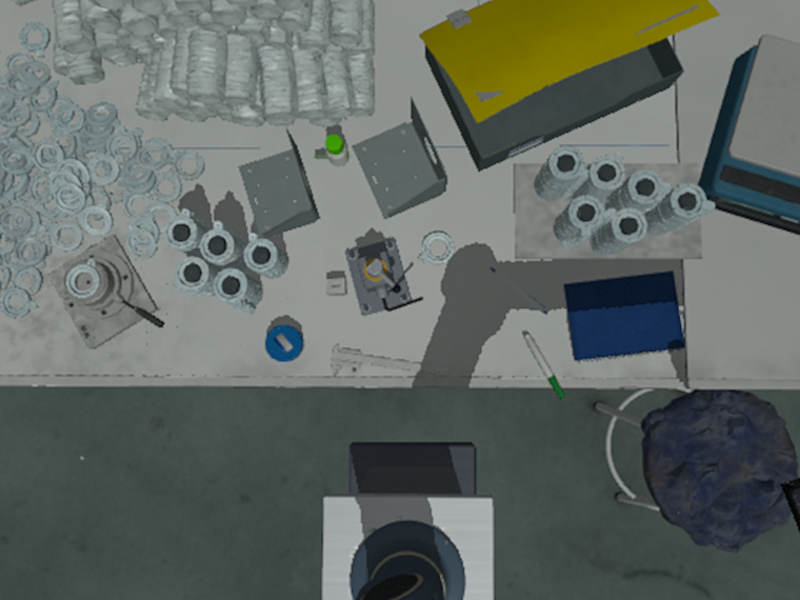

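The scene view shows the stand at (365,335), with the ball at (395,300) and the key tip at (423,292). The top view shows the stand at (378,272), with the key's arm toward (420,300). I'll take crops for detail.

```bash
python3 - <<'E'
import cv2,numpy as np,pickle
t=pickle.load(open("top.pkl","rb"))["color"][155:230,220:320,::-1]
s=pickle.load(open("scene.pkl","rb"))["color"][195:270,215:315,::-1]
for n,i in(("t",t),("s",s)):
    cv2.imwrite(f"pics/crop_{n}.png",cv2.resize(i,None,fx=8,fy=8,interpolation=cv2.INTER_CUBIC))
E
```

```text
(no output)
```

View pics/crop_t.png

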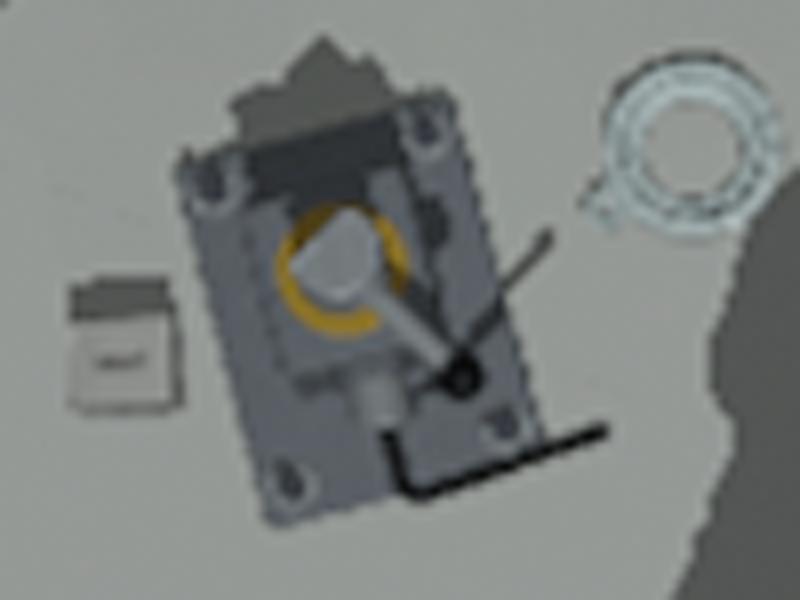

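View pics/crop_s.png

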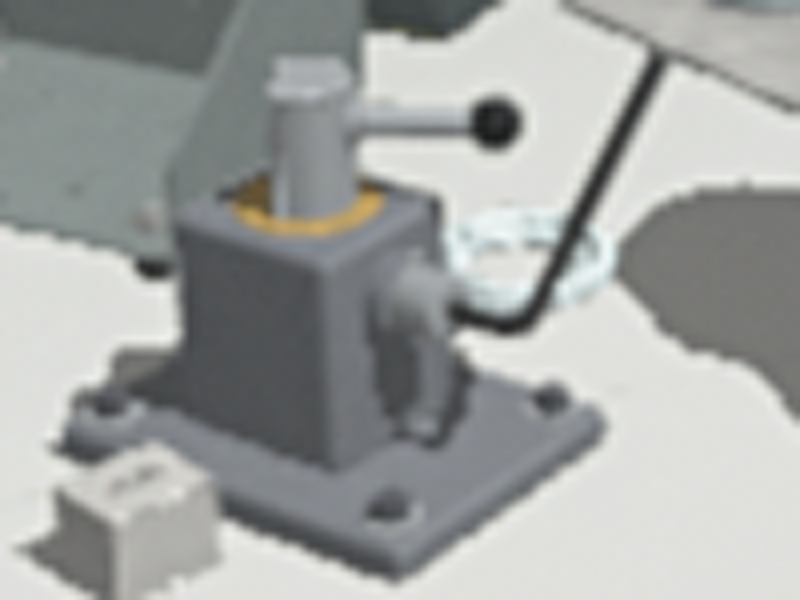

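```bash
cat > h.py <<'E'
import numpy as np,cv2,pickle
from scipy.optimize import least_squares
def proj(c,P):
    C=np.asarray(c["camera_from_world"]);q=C[:3,:3]@np.asarray(P,float)+C[:3,3]
    h,w=c["color"].shape[:2];f=h/2/np.tan(np.radians(c["fov_y"]/2))
    return np.array([c["cx"]+f*q[0]/-q[2],c["cy"]+f*-q[1]/-q[2]])
def model(p):
    x,y,a,s,k=p;R=np.array([[np.cos(a),-np.sin(a),0],[np.sin(a),np.cos(a),0],[0,0,1]]);T=np.array([x,y,0])
    e=np.radians(50)-k
    L=dict(c_pp=(60,50,12),c_pm=(60,-50,12),c_mp=(-70,50,12),c_mm=(-70,-50,12),
      ball=(55*np.cos(s),55*np.sin(s),106),bend=(-77,0,60),tip=(-77,-90*np.cos(e),60+90*np.sin(e)),
      press=(-77,-70*np.cos(e),60+70*np.sin(e)),top=(0,0,119.5))
    return {n:R@np.array(v,float)+T for n,v in L.items()}
E
cat > fit.py <<'E'
from h import *
t=pickle.load(open("top.pkl","rb"));s=pickle.load(open("scene.pkl","rb"))
ot=dict(c_pp=(183,153),c_pm=(455,92),c_mp=(270,527),ball=(460,375),bend=(412,496),tip=(607,430))
os_=dict(ball=(495,123),bend=(518,325),tip=(660,52),c_mp=(400,565),c_mm=(606,412),c_pp=(72,428))
O=[(t,n,np.array(v)/8-.5+.5/8+(220,155)) for n,v in ot.items()]+[(s,n,np.array(v)/8-.5+.5/8+(215,195)) for n,v in os_.items()]
r=lambda p:np.concatenate([proj(c,model(p)[n])-o for c,n,o in O])
b=min((least_squares(r,[560,30,.2,s0,.1],x_scale=[10,10,.1,.1,.1],loss="soft_l1") for s0 in(.7,2,3.5,5)),key=lambda q:q.cost)
print(b.x,b.cost);[print(n,e.round(2)) for (c,n,o),e in zip(O,r(b.x).reshape(-1,2))]
[print(n,v.round(1)) for n,v in model(b.x).items()]
np.save("p.npy",b.x)
E
python3 fit.py
```

```text
[5.71580555e+02 5.74325640e+01 2.58674633e-01 3.65240843e+00
 1.41393572e-01] 6.713922267360707
c_pp [-0.54  1.44]
c_pm [ 0.47 -0.07]
c_mp [0.12 0.12]
ball [0.38 0.59]
bend [-0.14  0.51]
tip [0.19 0.19]
ball [-0.24 -0.3 ]
bend [0.31 0.38]
tip [-0.21 -0.02]
c_mp [-0.8  -2.44]
c_mm [ 0.23 -1.31]
c_pp [-2.2  -1.84]
c_pp [616.8 121.1  12. ]
c_pm [642.4  24.4  12. ]
c_mp [491.1  87.9  12. ]
c_mm [516.7  -8.8  12. ]
ball [532.1  19.2 106. ]
bend [497.1  37.7  60. ]
tip [514.3 -27.  120.1]
press [510.5 -12.6 106.7]
top [571.6  57.4 119.5]
```

```bash
cat >> h.py <<'E'
from scipy.spatial.transform import Rotation as Ro
P=np.load("p.npy")
def stand(x,y,z,p=P):
    c,s=np.cos(p[2]),np.sin(p[2]);return [p[0]+c*x-s*y,p[1]+s*x+c*y,z]
def quat(w):  # tool down, tool x at world angle w
    x=np.array([np.cos(w),np.sin(w),0]);z=np.array([0,0,-1.]);y=np.cross(z,x)
    return list(np.roll(Ro.from_matrix(np.c_[x,y,z]).as_quat(),1))
def crank(th,z,r=35,flip=0,p=P): return stand(r*np.cos(th),r*np.sin(th),z,p),quat(p[2]+th+flip*np.pi)
E
python3 - <<'E'
from plant import *
from h import *
try: print(grip_depth)
except NameError: print("no gd")
t=pickle.load(open("top.pkl","rb"));s=pickle.load(open("scene.pkl","rb"))
r=lambda X:np.r_[proj(t,X)-np.array([412,98])*.7,proj(s,X)-np.array([367,245])*.7]
q=least_squares(r,[700,0,100]);print(q.x,q.cost)
for f in(0,1):
  for th in np.linspace(P[3],2*np.pi,6):
    q=solve_ik(*crank(th,94,flip=f));print(f,round(th,2),None if q is None else np.round(q,2))
for f in(0,1):
    q=solve_ik(stand(-77,-52,62),quat(P[2]+f*np.pi));print(None if q is None else np.round(q,2))
E
```

```text
18.700000000000003
[846.99304037 -57.29403701 108.32537995] 596.9969093514512
0 3.65 [ 0.69  0.74 -1.18  1.92  0.79  1.06  1.5 ]
0 4.18 [ 0.7   0.76 -1.18  1.88  0.81  1.08  2.05]
0 4.7 [-0.86  0.73  1.11  1.93 -0.79  1.   -2.27]
0 5.23 [ 0.05  0.49 -0.23  1.84  0.15  0.83 -2.62]
0 5.76 [ 0.16  0.53 -0.42  1.8   0.27  0.86 -2.22]
0 6.28 [ 0.2   0.55 -0.52  1.79  0.34  0.88 -1.79]
1 3.65 [ 0.31  0.48 -0.58  1.94  0.35  0.82 -1.26]
1 4.18 [ 0.35  0.51 -0.61  1.9   0.38  0.85 -0.73]
1 4.7 [ 0.39  0.55 -0.67  1.86  0.44  0.88 -0.24]
1 5.23 [ 0.41  0.6  -0.74  1.81  0.5   0.93  0.22]
1 5.76 [ 0.43  0.64 -0.81  1.79  0.56  0.96  0.68]
1 6.28 [ 0.41  0.65 -0.83  1.78  0.57  0.97  1.17]
[ 0.28  0.45 -0.43  2.05  0.28  0.7  -1.64]
[ 0.59  0.56 -0.84  2.03  0.58  0.8   1.24]
```

```bash
python3 - <<'E'
from plant import *
from h import *
th=P[3]
move_ptp(*crank(th,200,flip=1)); command_gripper(40)
movel(*crank(th,94,flip=1),speed=80)
print(current_force().round(1)); command_gripper(12)
print(current_t(),current_gripper_width(),current_force(),current_finger_force())
c=capture("scene");cv2.imwrite("pics/a.png",cv2.resize(c["color"][150:270,185:345,::-1],None,fx=5,fy=5,interpolation=cv2.INTER_CUBIC))
E
```

```text
[0.2 0.5 0.3]
6.0167 12.20789362906752 [-0.85529559  1.71335026  0.52698772] 0.30490013770759106
```

View pics/a.png

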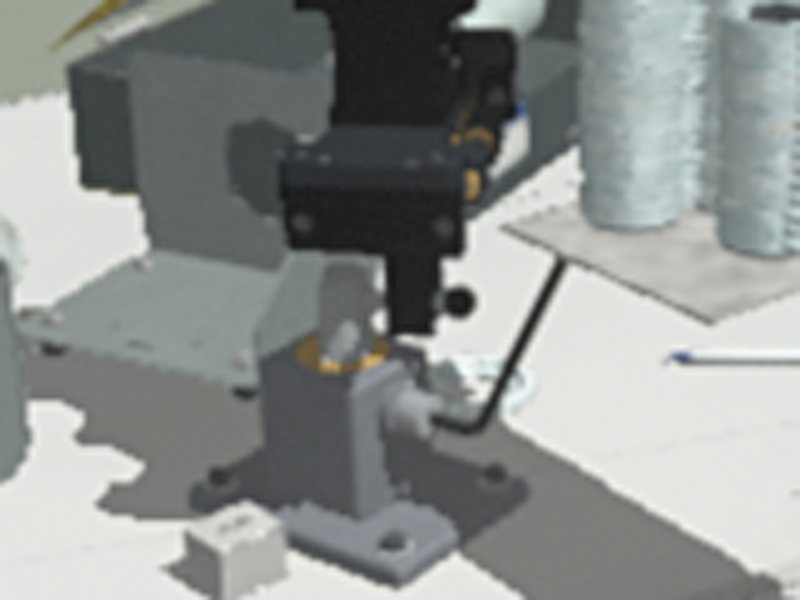

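The fingers straddle the crank rod at (410,290), between the spindle and the ball. I'll sweep it round to 2π now.

```bash
python3 - <<'E'
from plant import *
from h import *
for th in np.linspace(P[3],2*np.pi,12)[1:]:
    movel(*crank(th,94,flip=1),speed=60); print(round(th,2),current_force().round(1))
command_gripper(5); print(current_gripper_width(),current_finger_force(),current_force().round(1),current_t())
command_gripper(40)
movel(crank(0,200)[0],speed=120)
pt,qt=stand(-77,-52,200),quat(P[2]+np.pi)
move_ptp(pt,qt)   # clear the view of the crank
for n in("top","scene"):
    c=capture(n);pickle.dump(c,open(n+"2.pkl","wb"))
    b=(slice(150,270),slice(185,345))
    cv2.imwrite(f"pics/b{n}.png",cv2.resize(c["color"][b][:,:,::-1],None,fx=5,fy=5,interpolation=cv2.INTER_CUBIC))
print(current_t())
E
```

```text
3.89 [-1.   2.3  0.5]
4.13 [-1.1  2.8 -0.2]
4.37 [-1.4  0.9 -0.5]
4.61 [-0.8  1.1 -0.9]
4.85 [-1.3  1.3  0. ]
5.09 [-0.9  0.7 -0.9]
5.33 [-0.4 -1.5  0.2]
5.57 [-0.9 -1.2  0.2]
5.8 [-0.8 -1.6 -0.4]
6.04 [ 0.3 -1.2 -0.8]
6.28 [ 1.5 -1.2 -0.3]
8.278726113703918 29.351847767829895 [ 3.8  1.1 -3.2] 10.675
13.2
```

View pics/btop.png

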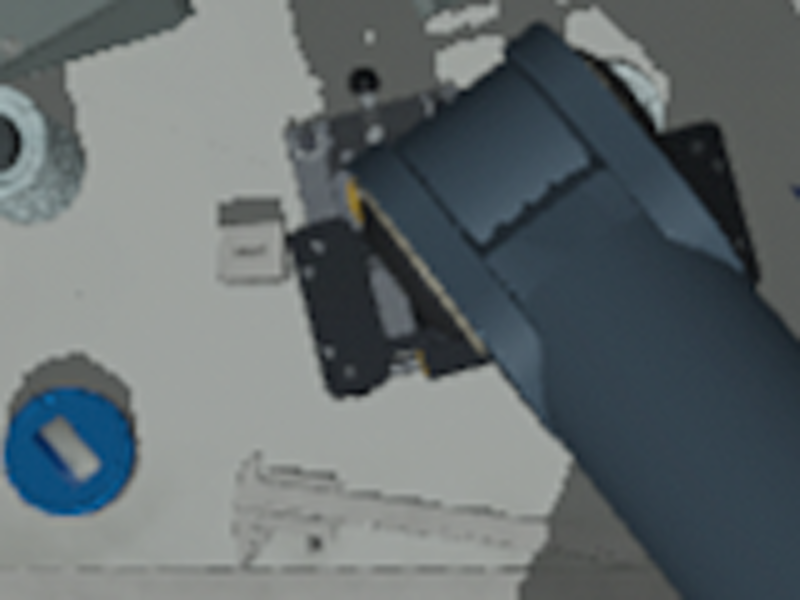

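View pics/bscene.png

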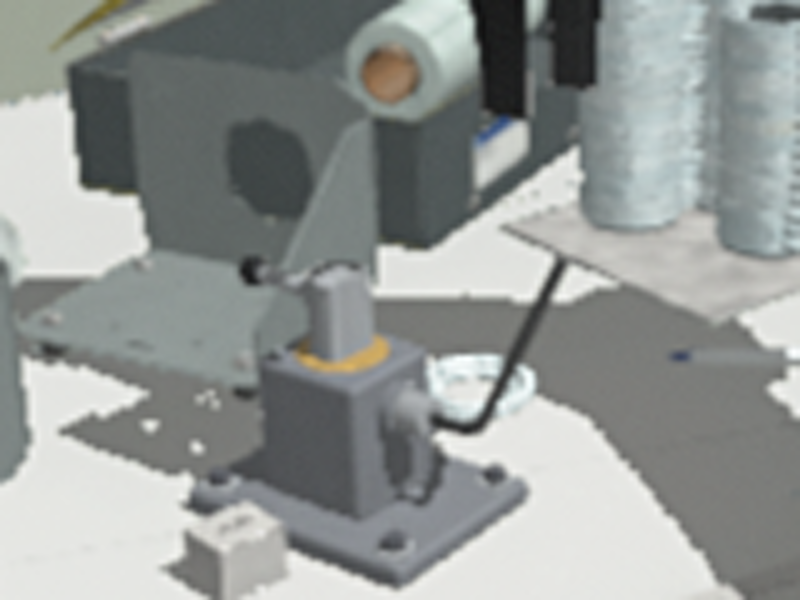

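The crank now points away from the screw: ball at top (363,82) and scene (252,270), with the flat on the screw side. I'll do a numeric check with a joint refit.

```bash
cat > fit2.py <<'E'
from h import *
src=open("fit.py").read().split("r=lambda")[0];exec(src)
sh=.5/5-.5
B=[(t,np.array([363,82])/5+sh+(185,150)),(s,np.array([252,270])/5+sh+(185,150))]
for skip in (False,True):
  def r(p):
    off={id(t):p[6:8],id(s):p[8:10]}
    m=model(p[:5]);m2=model(np.r_[p[:3],p[5],p[4]])
    return np.concatenate([proj(c,m[n])+off[id(c)]-o for c,n,o in O if not(skip and c is s and n[:2]=="c_")]+[proj(c,m2["ball"])+off[id(c)]-o for c,o in B]+[p[6:]*.7])
  b=least_squares(r,np.r_[P,0.,0,0,0,0],x_scale=[10,10]+[.1]*4+[1]*4,loss="soft_l1")
  print(b.x.round(3),b.cost, "ball y:",55*np.sin(b.x[5]));print(r(b.x).round(1))
E
python3 fit2.py
```

```text
[ 5.71103e+02  5.76000e+01  2.59000e-01  3.65600e+00  1.25000e-01
 -3.00000e-03  1.60000e-02 -5.02000e-01  2.77000e-01  6.20000e-01] 5.158209663505431 ball y: -0.15360166392980995
[-0.6  1.1  0.4 -0.4  0.1 -0.2  0.4  0.2 -0.2  0.2 -0.2 -0.1  0.1  0.4
  0.7  1.1 -0.1  0.4 -0.4 -1.7  0.6 -0.6 -1.9 -1.1  0.  -0.2  0.1  0.5
  0.  -0.4  0.2  0.4]
[ 5.72532e+02  5.68470e+01  2.52000e-01  3.64500e+00  1.40000e-01
  1.30000e-02 -1.81000e-01 -7.90000e-02  2.04000e-01  1.36000e-01] 1.1546326162712155 ball y: 0.7070139682273727
[-0.4  0.9  0.7 -0.4 -0.1 -0.4  0.2  0.3 -0.3  0.1  0.  -0.  -0.1 -0.2
  0.3  0.4 -0.1  0.  -0.  -0.3 -0.2 -0.2 -0.1 -0.1  0.1  0.1]
```

```bash
python3 - <<'E'
from plant import *
from h import *
q=quat(P[2]+np.pi); g=lambda z:stand(-77,-52,z)
command_gripper(0)
movel(g(125),q,speed=120); print(current_force().round(1))
z=125;log=[]
while z>57:
    z-=3 if z>68 else 1
    movel(g(z),q,speed=40); f=current_force(); log.append((z,round(float(f[2]),1),round(float(current_eef_pos()[2]),1)))
    if f[2]>15: break
print(log,current_t())
pause(.4); print(current_force().round(1))
movel(g(200),q,speed=120)
move_ptp([400,-350,300],q)
for n in("top","scene"):
    c=capture(n);pickle.dump(c,open(n+"3.pkl","wb"))
m=[cv2.resize(pickle.load(open(n+"3.pkl","rb"))["color"][155:230,a:a+100,::-1],None,fx=4,fy=4,interpolation=cv2.INTER_CUBIC) for n,a in(("top",220),("scene",210))]
cv2.imwrite("pics/end.png",np.hstack(m)); print(current_t())
E
```

```text
[ 0.4 -0.5  0.1]
[(122, -0.0, 122.3), (119, 0.4, 119.1), (116, 0.5, 116.1), (113, 1.4, 112.9), (110, 0.7, 109.8), (107, 1.9, 106.7), (104, 1.1, 103.7), (101, 0.7, 100.7), (98, 1.0, 97.8), (95, 0.2, 94.8), (92, 1.7, 91.7), (89, 0.9, 88.7), (86, 0.5, 85.7), (83, 0.2, 82.7), (80, 1.1, 79.7), (77, 0.7, 76.7), (74, 0.7, 73.8), (71, 0.1, 70.7), (68, 0.3, 67.7), (67, 0.8, 66.9), (66, 2.8, 66.0), (65, 1.7, 64.9), (64, 2.9, 63.9), (63, 7.4, 63.3), (62, 13.1, 63.0), (61, 18.0, 62.7)] 21.4083
[-5.8 -4.8 18.1]
24.6
```

View pics/end.png

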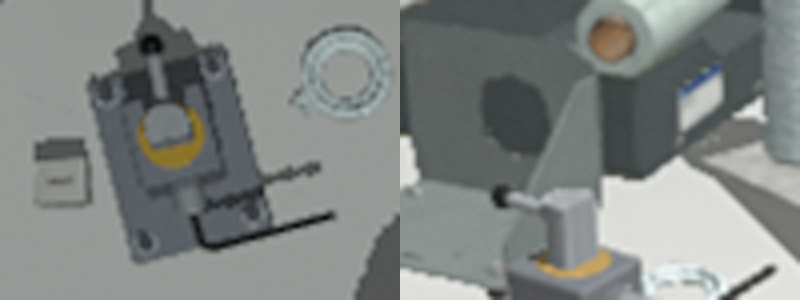

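The top view shows the key's long arm from the bend at (207,245) to its tip at (335,213), and the ball at (152,43), opposite the screw. I'll do a quick numeric check against the model, then hand in if it agrees.

```bash
python3 - <<'E'
from plant import *
from h import *
t=pickle.load(open("top3.pkl","rb"));s=pickle.load(open("scene3.pkl","rb"))
sh=.5/4-.5
obs=[(t,"tip",np.array([335,213])/4+sh+(220,155)),(t,"ball",np.array([152,43])/4+sh+(220,155)),(s,"tip",np.array([374,267])/4+sh+(210,155)),(s,"ball",np.array([102,196])/4+sh+(210,155))]
ok=True
for k in(.873,.75):
    m=model(np.r_[P[:3],0,k]); e=[(proj(c,m[n])-o).round(1) for c,n,o in obs]; print(k,e)
    if k==.873: ok=max(np.abs(e).max(),0)<2
if ok: print(job_done())
E
```

```text
0.873 [array([0.6, 0.6]), array([-0.4,  0.7]), array([-0.6, -0.2]), array([-0.4, -0.2])]
0.75 [array([0.5, 0.2]), array([-0.4,  0.7]), array([-0.7, -4.3]), array([-0.4, -0.2])]
the job is handed in; nothing more can be done
None
```

The job is handed in, though the interface gave no verdict: the spindle's flat faces the setscrew (crank end measured within about 1 mm of the line), the hex key is level at its hard stop, the arm is clear of everything, and I saw no loose thing shifted.

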